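# Pin the test link into the pull-test fork

### The job

Mount the steel test link in the pull-test fork: slide its eye in between the fork's two ears until the eye is fully home against the back of the throat, then take the clevis pin from its wooden stand and push it down through the upper ear, the eye and the lower ear until its collar sits flat on the upper ear, and let go. The fork stands on a delicate force sensor, so feel your way and keep the contact forces on it under 50 N; leave the other things on the desk where they are.

Things in the scene. Friction and masses are not known exactly. Their poses are not given: they have to be found in the camera images.
- fork_base: Pull-test fork, plain steel: fixed dark base plate (156 x 124 mm) with a steel fork on a cross slide. Origin on the desk under the nominal pin axis; +x points INTO the throat (the way the link is pushed), z up. NOTE: the fork (ears, holes, throat, tongue) is clamped anywhere from -13 to +13 mm along this y axis; the offset is NOT in the measured poses of base or fork_ points: find it by feel or sight.
- fork_bed (a point): Nominal hole axis at the lower ear's top, 36 mm above the desk; axes as fork_base. The lower ear is a flat bed at this height: x -67 to 52 mm, 96 wide, with a tongue 44 wide on to x = -93. 14 mm through-hole at x = 0. The link lies and slides on it.
- fork_throat (a point): Nominal hole axis half-way up the throat (17 mm high, open to -x). Two cheeks at 40 deg to x funnel from y = +-43 at x = -10 mm to +-15 at the flat back face x = 22.5: the round eye, pushed in while free to move sideways (released, pushed at its tail), slides to within 5 mm of the hole axis in y. Eye home: its centre at x = 0 +-1 mm, and the push grows stiff.
- fork_top (a point): Nominal hole axis at the upper ear's top, 63 mm above the desk. The upper ear is 10 mm thick (underside at 53), x -23 to 52 mm, y +-48, with a sharp-edged 14 mm through-hole at x = 0, true y off by up to 13 mm: once the eye is home, the hole lies within 5 mm (y) of the eye centre. The pin enters up to 1.5 mm off-centre. The pin's collar rests here when home.
- fork_lower_hole (a point): Nominal middle of the lower ear's 14 mm hole, 25 mm above the desk; the hole is open down to 12 mm above the desk. At this height a sprung ball stands 2 mm into the hole from +x and yields: over its last 15 mm or so the pin needs roughly 5 to 15 N of push; its weight alone does not seat it.
- link_eye (a point): Centre of the test link's eye, half-way up. Flat steel bar 14 mm thick, 0.24 kg, lying flat: a round eye 44 mm across with a 26 mm hole, then a straight shank 18 mm wide. x points from shank to eye; the square tail end is at x = -110 mm from this point, the centre of mass at about -40. Lying on the fork's bed this point is 43 mm above the desk.
- link_grip (a point): Point on the link's shank, 74 mm behind the eye's centre, half-way up (7 mm above the underside); same axes as link_eye. Grip here across the 18 mm width (link y). Between link and fork a fixed measuring instrument (black base 70 mm high, head up to 300 mm) stands on the desk at x > 0.48, y -0.21 to -0.01: carry things round its front or well above its base.
- pin_grip (a point): Middle of the clevis pin's dark round knob (18 mm diameter, 28 tall), z up. Below it a collar 24 mm diameter, 4 thick, whose underside is 18 mm below this point, then a shank 12 mm in diameter, 48 long, with a slight bevel at its flat tip. 0.09 kg. Starts upright in a fixed wooden stand (44 x 44 x 56 mm high, 15 mm hole), collar on the stand's top.
- pin_collar (a point): Centre of the underside of the pin's collar, on its axis, 18 mm below pin_grip; z up along the pin. Pin home in the fork: 63 mm above the desk.
- calculator_mid (a point): Bystander: dark grey desk calculator 125 x 72 x 16 mm, its centre.
- usb_stick_mid (a point): Bystander: blue USB stick 52 x 18 x 8 mm, its centre.
- v_block_mid (a point): Bystander: small steel V block 45 x 40 x 32 mm, its centre.
- link: The same test link as a whole; origin on the eye's axis at the underside, axes as link_eye.
- pin: The same clevis pin as a whole; origin at its tip, z up along the pin.

How it is judged:
On the way:
1. the link lies on the lower ear with its eye home at the back of the throat (x of link_eye in the frame of fork_base between -0.003 and 0.003 m and y of link_eye in the frame of fork_base between -0.02 and 0.02 m and z of link_eye in the frame of fork_base between 0.04 and 0.0465 m), for 0.2 s.
At the end, for the whole second after the job is handed in: The link lies on the lower ear with its eye home in the throat (eye centre within 3 mm of the hole line along x), and the pin stands upright (within 0.05 rad) through upper ear, eye and lower ear, its collar on the upper ear (gap under 1.8 mm) and its axis within 8 mm of the eye's; both at rest (all of step 1 and z of pin_collar in the frame of fork_base between 0.0605 and 0.0648 m and angle between pin_collar's own z axis and vertical below 0.05 rad and horizontal distance between pin_collar and link_eye below 0.008 m and linear speed of each of link, pin below 0.01 m/s); the robot touches nothing.
It fails at once if the link is pressed against the fork or its base with more than 50 N (contact force between link and fork_base above 50 N).
It fails at once if the pin is pressed against the fork or its base with more than 50 N (contact force between pin and fork_base above 50 N).
It fails at once if the gripper presses on the fork or its base with more than 50 N (contact force between any of the arm, the fingers and fork_base above 50 N).
It fails at once if a bystander (calculator, USB stick, V block) is shifted by more than 20 mm (distance of any of calculator_mid, usb_stick_mid, v_block_mid from where it was at the start of the episode above 0.02 m).
It also fails if it takes over 72 s, if anything falls off the work surface, if the arm or the gripper's body presses on something with over 40 N, if the wrist force passes 120 N, or if a joint passes its speed limit or range.

### The arm

A 7-joint arm with a two-finger parallel gripper is mounted at the origin on a cart in front of the work surface, level with it; the furniture and walls round the work are solid. World frame = base frame: x ahead of the robot, y to its left, z up, the work surface at z = 0. Lengths are in m, angles in rad, forces in N, time in s.
With the tool pointing down it reaches from about 0.425 to 0.875 m from the base axis. Payload 4.7 kg.
Tool frame: the origin (TCP) lies midway between the tips of the shut fingers; the grasp point (between the pads) lies 19 mm behind it; x points along the fingers, z is the direction in which the jaws open and shut, and the axes are right-handed (so a half turn about x gives the same grasp; the last joint's range is limited). The gripper opens to 87 mm and grips with 3 to 60 N. Pads are 19 mm wide; open, the fingers measure 117 mm over their backs; the gripper's body (75 mm by 190 mm) begins 51 mm behind the grasp point.
Start: joints at [1.333, 0.321, -0.07, 1.45, 0.023, 1.371, -0.057], TCP at [0.162, -0.63, 0.223] pointing down, gripper open.
Joint ranges: [-2.86, 2.86], [-0.3, 2.09], [-1.38, 1.24], [0.06, 2.45], [-1.56, 4.7], [0.09, 2.05], [-2.69, 2.69]. Speed limits (rad/s): [2.57, 2.57, 3.14, 3.14, 3.14, 3.14, 3.14].

### API

Orientations are given as a rotation vector (axis times angle).
In Python, from bench import ctrl gives the robot as it stands.
- The arm moves only by the shell command python3 -m pendant 'ROWS' [OPENING] [FORCE]. ROWS is JSON, a list of rows, each an object with "travel": the shift along the tool's x, y, z in m, a list of three; "twist": the turn about the tool's x in rad. In form: [{"travel": [x, y, z], "twist": twist}, ...]. A call has 1 to 10 rows; each row is the pose to reach, as a shift and turn from the pose measured when the call began, along the tool's axes at that moment; what a row does not reach only later rows make up. A row lasts 1/8 s, in which the tool goes at most 62.5 mm and 10.7 degrees, less where a joint would pass 70% of its speed; a pose out of reach is approached as far as the arm can. A call with a gripper value outside its range is refused whole. OPENING is the opening, from -1 (shut) to 1 (fully open), so that 0 is half open, set as the call begins (- or left out, the last holds). The fingers move at their own pace and stop on an object; FORCE is the grip in N (left out, the last holds). Time passes only in rows, so rows that repeat a pose let the fingers close. It gives the time, the measured TCP pose, the force and the opening at its end, in the units of the state.
- ctrl.get_state(): the state, without advancing time (a new reading comes with each control period).
- ctrl.get_image(name): name is "side" or "top" or "wrist"; returns the picture (400x640x3 uint8, red, green, blue); there is no depth.
- ctrl.camera_model(name): a dict with "K" (3x3 intrinsics, pixels), "distortion" ([k1, k2, p1, p2, k3] as OpenCV has them; the pictures are not rectified), "rvec" (rotation vector, rad) and "tvec" (3), from world to camera coordinates, as OpenCV has them; the wrist camera has in their place "T_tool_cam" (4x4, takes a point from camera to tool coordinates, whose origin is the TCP and whose axes are the tool frame's). Camera axes: x right, y down, z forward; pixel columns grow to the right and rows downward; lengths in m; the calibration is good to about 2 mm. A picture is of the moment at which its call begins: read the wrist's pose just before it. camera_model takes no time and is no camera call.
- ctrl.close_job(): hands the job in, once; it reports no verdict.
The state is a dict: "time": time; "joint_positions": joint angles; "qd": joint speeds; "joint_torque": joint torques, N m; "position": TCP position; "tool_rot": TCP orientation; "ft_force": force on the tool from outside, world axes, zero at the start; "torque": the same for the moment, N m; "grip_width": opening from 0.0 (shut) to 1.0 (fully open).
Only numpy, scipy, OpenCV 4.12 (cv2) and the standard library are available. Lean on these libraries where they do the work, as an engineer would, in place of code of your own. Each camera call takes 0.05 s, during which the arm holds its last target.

## Working session

There is one attempt and no reset: what is moved stays moved. The work goes in short steps, Python scripts to look and compute and a shell command to move; the robot and the scene stay as the last step left them, time stands still between calls to the robot, and variables do not carry over. Pictures are saved under pics/ and viewed, and the job is handed in when it is done.

```bash
ls; mkdir -p pics
python3 - <<'E'
from bench import ctrl
import cv2, json
for n in ("top","side"):
    im=ctrl.get_image(n); cv2.imwrite(f"pics/{n}0.png",im[:,:,::-1])
for n in ("top","side","wrist"):
    print(n,{k:(v.tolist() if hasattr(v,'tolist') else v) for k,v in ctrl.camera_model(n).items()})
print(ctrl.get_state())
E
```

```text
pics
top {'K': [[504.0659308379762, 0.0, 320.06981405486533], [0.0, 504.0659308379762, 204.15341496864056], [0.0, 0.0, 1.0]], 'distortion': [-0.01476316613221903, 0.0, 0.0, 0.0, 0.0], 'rvec': [2.1580833933121815, -2.1578086628670023, 0.07573187255342968], 'tvec': [-0.024343388441876074, 0.5064511502161874, 1.2449218983379482]}
side {'K': [[492.3824642720811, 0.0, 322.73504590174514], [0.0, 492.3824642720811, 196.9212795438919], [0.0, 0.0, 1.0]], 'distortion': [-0.011490641217631565, 0.0, 0.0, 0.0, 0.0], 'rvec': [0.5853718002912873, -2.585424888560188, 1.2755340331729954], 'tvec': [0.45157334135057753, 0.23897466165236012, 0.9747932292328522]}
wrist {'K': [[278.9393341443854, 0.0, 318.8531210918383], [0.0, 278.9393341443854, 197.5257129988774], [0.0, 0.0, 1.0]], 'distortion': [-0.03755674608808825, 0.0, 0.0, 0.0, 0.0], 'T_tool_cam': [[0.0011505008094792298, -0.2877652471095041, 0.9577002865739841, -0.16132585529837343], [0.0011273641767759843, -0.9576999385680018, -0.2877664968630931, 0.07859191609085626], [0.9999987026981073, 0.001410752582753736, -0.0007774183236484121, -5.896435223429197e-05], [0.0, 0.0, 0.0, 1.0]]}
{'time': 0.1, 'joint_positions': array([ 1.3330629 ,  0.3217513 , -0.07008612,  1.45151971,  0.02257657,
        1.37082319, -0.05689819]), 'qd': array([ 0.00032844, -0.00205777, -0.00052612, -0.00346555,  0.0009195 ,
       -0.00092103, -0.00055931]), 'joint_torque': array([-3.89035122e-04, -4.92571771e+01, -4.05974854e-01, -3.13399458e+01,
       -6.40939688e-02,  3.95069481e-02,  7.56827944e-05]), 'position': array([ 0.16180687, -0.62903262,  0.22158604]), 'tool_rot': array([ 1.0227256 ,  1.31930842, -1.0210662 ]), 'ft_force': array([-0.38491629,  0.38384331, -0.01545313]), 'torque': array([ 0.03622407, -0.02904972,  0.01487896]), 'grip_width': 1.0013705414823901}
```

View pics/top0.png

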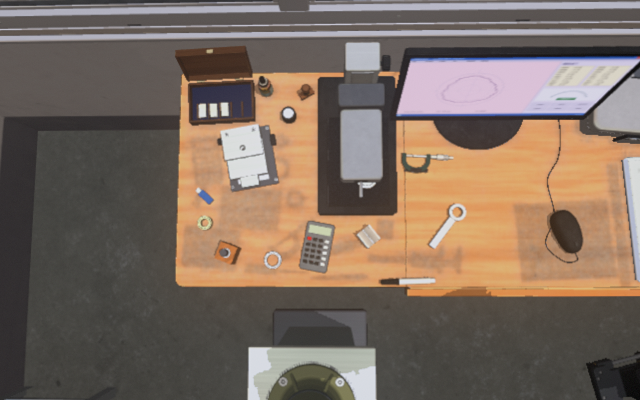

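View pics/side0.png

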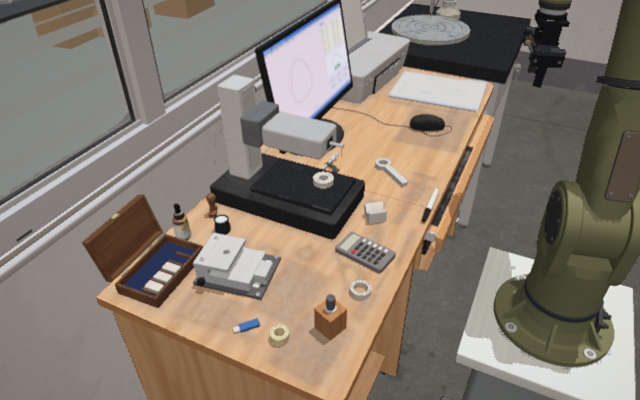

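The top view shows the fork at about (248,157), the link at (448,226) with its eye upper right at (457,212), and the pin stand at (227,252). The instrument stands between the fork and the link, at (357,145). Next I'll zoom in.

```bash
cat > h.py <<'E'
import numpy as np, cv2
from scipy.spatial.transform import Rotation as R
from bench import ctrl
def cam(name,st=None):
    m=ctrl.camera_model(name); K=np.array(m['K']); d=np.array(m['distortion'])
    if 'rvec' in m:
        Rc=cv2.Rodrigues(np.array(m['rvec']))[0]; t=np.array(m['tvec'])
        return K,d,Rc,t
    T=np.array(m['T_tool_cam']); Rt=R.from_rotvec(st['tool_rot']).as_matrix(); p=st['position']
    Rwc=Rt@T[:3,:3]; pc=Rt@T[:3,3]+p
    return K,d,Rwc.T,-Rwc.T@pc
def ray(c,uv):
    K,d,Rc,t=c
    n=cv2.undistortPoints(np.array(uv,float).reshape(-1,1,2),K,d).reshape(-1,2)
    D=np.c_[n,np.ones(len(n))]@Rc
    return -Rc.T@t,D
def onz(c,uv,z):
    o,D=ray(c,uv); s=(z-o[2])/D[:,2]; return o+D*s[:,None]
def proj(c,P):
    K,d,Rc,t=c
    return cv2.projectPoints(np.array(P,float).reshape(-1,1,3),cv2.Rodrigues(Rc)[0],t,K,d)[0].reshape(-1,2)
def tool():
    s=ctrl.get_state(); return s, R.from_rotvec(s['tool_rot']).as_matrix()
E
python3 - <<'E'
import cv2
t=cv2.imread('pics/top0.png')
def crop(im,x,y,w,h,s,fn): cv2.imwrite(fn,cv2.resize(im[y:y+h,x:x+w],None,fx=s,fy=s,interpolation=cv2.INTER_CUBIC))
crop(t,185,110,110,80,7,'pics/c_fork.png')
crop(t,415,190,70,70,8,'pics/c_link.png')
crop(t,195,225,60,50,10,'pics/c_pin.png')
s=cv2.imread('pics/side0.png'); crop(s,180,215,200,140,4,'pics/c_side.png')
E
```

```text
(no output)
```

View pics/c_fork.png

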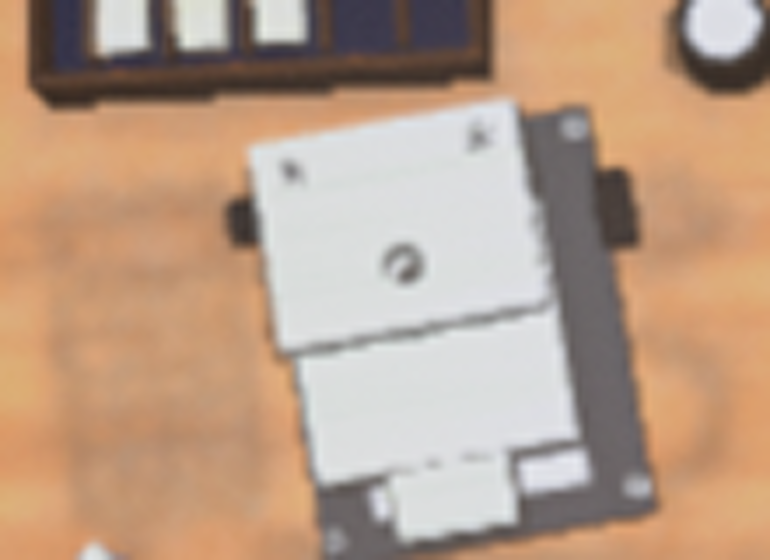

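View pics/c_link.png

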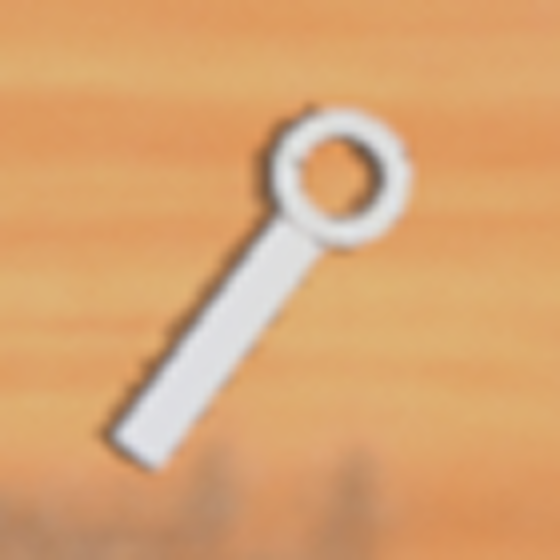

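View pics/c_pin.png

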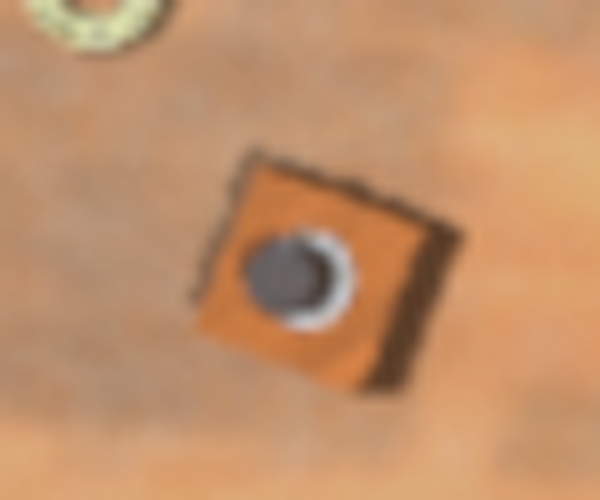

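View pics/c_side.png

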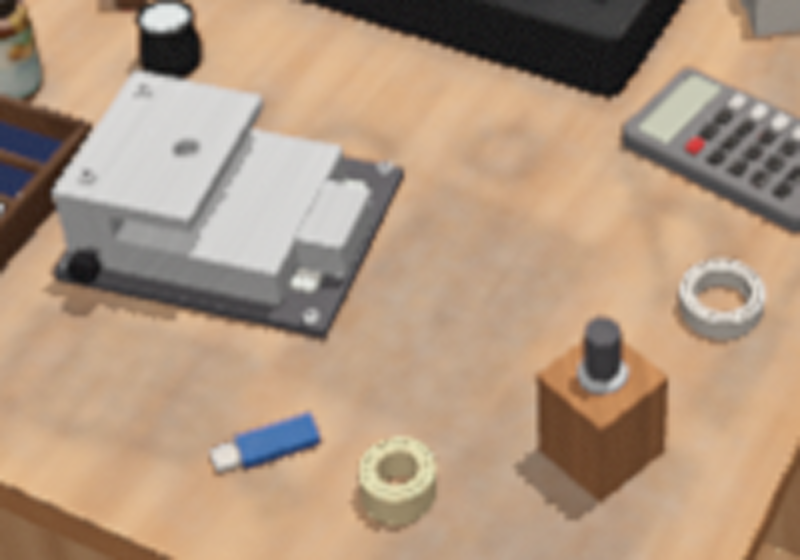

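Both holes show clearly. In the fork crop the ear hole is at (403,263). In the link crop the eye is at (341,177) and the tail at (131,452). In the pin crop the knob top is at (287,274). Now to turn these into positions.

Run:
```python
from h import *
np.set_printoptions(precision=4,suppress=True)
c=cam('top'); cs=cam('side')
f=lambda p,x,y,s:(np.array(p,float)+.5)/s-.5+[x,y]
F=lambda p:f(p,185,110,7); L=lambda p:f(p,415,190,8); P=lambda p:f(p,195,225,10); S=lambda p:f(p,180,215,4)
# refine link by mask
t=cv2.imread('pics/top0.png'); hsv=cv2.cvtColor(t,cv2.COLOR_BGR2HSV)
m=((hsv[...,1]<50)&(hsv[...,2]>140)).astype(np.uint8); mm=np.zeros_like(m); mm[195:255,422:472]=m[195:255,422:472]
ys,xs=np.nonzero(mm); print('link px',len(xs))
W=onz(c,np.c_[xs,ys],0.014)[:,:2]; 
eye=onz(c,L((341,177)),.014)[0,:2]; tail=onz(c,L((131.5,452.5)),.014)[0,:2]
print('eye',eye,'tail',tail,np.linalg.norm(eye-tail),'yaw',np.arctan2(*(eye-tail)[::-1]))
mu=W.mean(0);u=np.linalg.svd(W-mu)[2][0]; print('pca yaw',np.arctan2(-u[1],-u[0]),np.arctan2(u[1],u[0]),mu)
ear=onz(c,F([(250,148),(515,98),(550,303),(283,352)]),.063)[:,:2]; hole=onz(c,F((404,263)),.063)[0]
print('ear',ear,'hole',hole)
for a,b in((0,1),(3,2),(3,0),(2,1)):
    d=ear[b]-ear[a]; print(np.linalg.norm(d),np.degrees(np.arctan2(d[1],d[0])))
bed=onz(c,F([(322,485),(578,440)]),.036)[:,:2]; d=bed[1]-bed[0]; print('bed',bed,np.linalg.norm(d),np.degrees(np.arctan2(d[1],d[0])))
ton=onz(c,F([(402,545),(518,525)]),.036)[:,:2]; d=ton[1]-ton[0];print('tongue',ton,np.linalg.norm(d),np.degrees(np.arctan2(d[1],d[0])))
print('hole side',onz(cs,S((187,147)),.063)[0])
print('base screws',onz(c,F([(573,127),(638,487),(336,540)]),.01)[:,:2])
print('pin knobtop',onz(c,P((287,274)),.088)[0],'collar',onz(c,P((311,281)),.060)[0],'side knob top',onz(cs,S((602,327)),.088)[0],'stand top', onz(c,P([(255,160),(437,222),(375,385),(195,325)]),.056)[:,:2].mean(0))
print('v block,calc', onz(c,[(369,237),(317,247),(204,196)],.02)[:,:2])
print('eye side', onz(cs,[(382,163)],.014))
```

```text
link px 407
eye [ 0.488  -0.3696] tail [ 0.4015 -0.3022] 0.10966230098986098 yaw -0.6618621483133332
pca yaw -0.6592688569100196 2.4823237966797738 [ 0.4547 -0.3435]
ear [[0.687  0.2238]
 [0.7045 0.1292]
 [0.6304 0.1158]
 [0.6132 0.2104]] hole [0.645  0.1679 0.063 ]
0.09616948685122068 -79.47157444118714
0.09620359678945699 -79.71676005450665
0.0749216054809619 10.270248759980134
0.07533314217278358 10.296932279312434
bed [[0.5697 0.2013]
 [0.5858 0.1089]] 0.09375888517874705 -80.11967717486111
tongue [[0.5478 0.1719]
 [0.555  0.1301]] 0.04237070810965565 -80.29150448402706
hole side [0.6442 0.1702 0.063 ]
base screws [[0.7074 0.1157]
 [0.5725 0.0901]
 [0.5532 0.2011]]
pin knobtop [0.386  0.2047 0.088 ] collar [0.3844 0.2049 0.06  ] side knob top [0.3856 0.208  0.088 ] stand top [0.3864 0.2047]
v block,calc [[ 0.4241 -0.1469]
 [ 0.399  -0.0166]
 [ 0.5281  0.2719]]
eye side [[ 0.487  -0.3586  0.014 ]]
```

```bash
cat >> h.py <<'E'
def go(pos,yaw):
    """travel & twist so TCP=pos and jaw axis (tool z) along world direction yaw (mod pi)"""
    s,M=tool(); d=M.T@(np.array(pos)-s['position'])
    a=np.arctan2(M[1,2],M[0,2]); dy=(yaw-a+np.pi/2)%np.pi-np.pi/2
    sg=np.sign(M[2,0]) # tool x down => -1
    print('t',round(s['time'],2),'pos',s['position'].round(4),'jaw yaw',round(a,4),'q7',s['joint_positions'][6].round(3),'F',s['ft_force'].round(1),'g',round(s['grip_width'],3))
    print('down tilt',M[:,0].round(4)); print('TRAVEL',d.round(4),'TWIST',round(dy*sg,4)); return d,dy*sg
E
python3 - <<'E'
from h import *
g=np.array([0.488-.074*np.cos(.66),-.3696+.074*np.sin(.66)]);print(g)
go([*g,.12],-.66+np.pi/2)
print(tool()[1].round(3))
E
```

```text
[ 0.42954057 -0.32422935]
t 0.1 pos [ 0.1618 -0.629   0.2216] jaw yaw -1.3189 q7 -0.057 F [-0.4  0.4 -0. ] g 1.001
down tilt [-5.0e-04  1.6e-03 -1.0e+00]
TRAVEL [ 0.102   0.3353 -0.2283] TWIST 0.9119
[[-0.     0.968  0.249]
 [ 0.002  0.249 -0.968]
 [-1.    -0.    -0.002]]
```

```bash
python3 -m pendant '[{"travel":[0.01,0.04,-0.028],"twist":0.12},{"travel":[0.03,0.084,-0.057],"twist":0.24},{"travel":[0.04,0.126,-0.086],"twist":0.36},{"travel":[0.05,0.168,-0.114],"twist":0.48},{"travel":[0.06,0.21,-0.143],"twist":0.6},{"travel":[0.075,0.252,-0.171],"twist":0.72},{"travel":[0.09,0.294,-0.2],"twist":0.84},{"travel":[0.102,0.335,-0.228],"twist":0.912},{"travel":[0.102,0.335,-0.228],"twist":0.912},{"travel":[0.102,0.335,-0.228],"twist":0.912}]' 0 60
python3 - <<'E'
from h import *
go([.4295,-.3242,.004],-.66+np.pi/2)
s,_=tool(); im=ctrl.get_image('wrist'); cv2.imwrite('pics/w1.png',im[:,:,::-1])
c=cam('wrist',s); print(proj(c,[[.488,-.3696,.014],[.4295,-.3242,.014],[.4015,-.3022,.014]]))
E
```

```text
time: 1.35
position: [0.4288, -0.325, 0.1197]
tool_rot: [1.676, 0.823, -1.678]
ft_force: [-0.2, -0.5, 0.8]
grip_width: 0.498
t 1.35 pos [ 0.4288 -0.325   0.1197] jaw yaw -2.2306 q7 -1.67 F [-0.2 -0.5  0.8] g 0.498
down tilt [-0.0015  0.0014 -1.    ]
TRAVEL [ 0.1157  0.0003 -0.0011] TWIST 0.0002
[[317.44067874 118.69292403]
 [317.44711689 195.5872708 ]
 [317.24624552 228.5704036 ]]
```

View pics/w1.png

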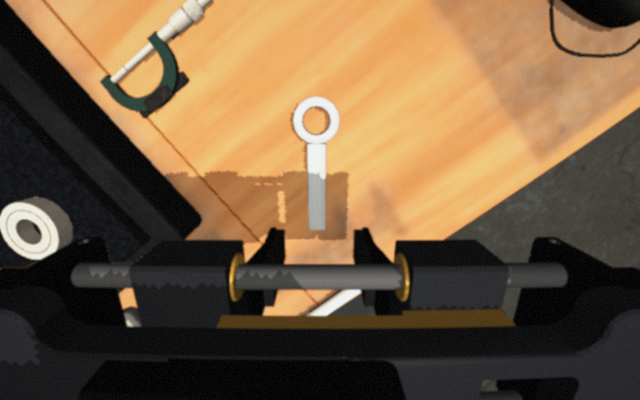

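The wrist view shows the link centred between the jaws, with the eye at (316,120) and the tail at (317,229). Both are within about 1 px of the prediction, so I'll descend and grip.

```bash
python3 -m pendant '[{"travel":[0.05,0,-0.001],"twist":0},{"travel":[0.09,0,-0.001],"twist":0},{"travel":[0.108,0,-0.001],"twist":0},{"travel":[0.1155,0,-0.001],"twist":0},{"travel":[0.1155,0,-0.001],"twist":0}]'
python3 -m pendant '[{"travel":[0,0,0],"twist":0},{"travel":[0,0,0],"twist":0},{"travel":[0,0,0],"twist":0},{"travel":[0,0,0],"twist":0},{"travel":[0,0,0],"twist":0}]' -1 60
```

```text
time: 2.02
position: [0.4293, -0.3257, 0.0052]
tool_rot: [1.678, 0.82, -1.678]
ft_force: [1.1, -0.8, -0.4]
grip_width: 0.498
time: 2.65
position: [0.43, -0.3255, 0.0058]
tool_rot: [1.678, 0.819, -1.677]
ft_force: [0.6, 3.3, 4.6]
grip_width: 0.197
```

```bash
python3 -m pendant '[{"travel":[-0.02,0,0],"twist":0},{"travel":[-0.06,0,0],"twist":0},{"travel":[-0.11,0,0],"twist":0},{"travel":[-0.17,0,0],"twist":0},{"travel":[-0.23,0,0],"twist":0},{"travel":[-0.29,0,0],"twist":0},{"travel":[-0.325,0,0],"twist":0},{"travel":[-0.325,0,0],"twist":0}]'
python3 - <<'E'
from h import *
j=.178+np.pi/2
go([.44,-.21,.33],j);go([.45,-.05,.33],j);go([.521,.1457,.33],j);go([.521,.1457,.12],j)
s,_=tool(); im=ctrl.get_image('wrist'); cv2.imwrite('pics/w2.png',im[:,:,::-1])
E
```

```text
time: 3.65
position: [0.4304, -0.3265, 0.3331]
tool_rot: [1.679, 0.814, -1.675]
ft_force: [-0.3, -1.0, -3.1]
grip_width: 0.196
t 3.65 pos [ 0.4304 -0.3265  0.3331] jaw yaw -2.2332 q7 -1.646 F [-0.3 -1.  -3.1] g 0.196
down tilt [ 0.0041 -0.0031 -1.    ]
TRAVEL [ 0.0028 -0.0641 -0.0977] TWIST -0.8404
t 3.65 pos [ 0.4304 -0.3265  0.3331] jaw yaw -2.2332 q7 -1.646 F [-0.3 -1.  -3.1] g 0.196
down tilt [ 0.0041 -0.0031 -1.    ]
TRAVEL [ 0.0023 -0.1546 -0.2301] TWIST -0.8404
t 3.65 pos [ 0.4304 -0.3265  0.3331] jaw yaw -2.2332 q7 -1.646 F [-0.3 -1.  -3.1] g 0.196
down tilt [ 0.0041 -0.0031 -1.    ]
TRAVEL [ 0.002 -0.219 -0.428] TWIST -0.8404
t 3.65 pos [ 0.4304 -0.3265  0.3331] jaw yaw -2.2332 q7 -1.646 F [-0.3 -1.  -3.1] g 0.196
down tilt [ 0.0041 -0.0031 -1.    ]
TRAVEL [ 0.212  -0.2201 -0.428 ] TWIST -0.8404
```

View pics/w2.png

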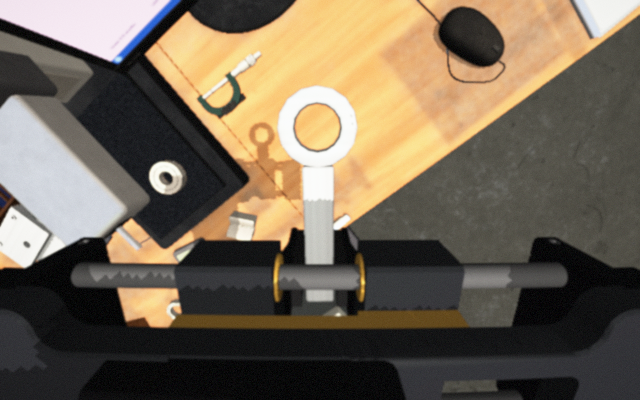

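The link is held straight in the jaws with the eye at (317,127), well above the instrument. I'll carry it over at this height.

```bash
python3 -m pendant '[{"travel":[0,-0.02,-0.03],"twist":-0.05},{"travel":[0,-0.05,-0.075],"twist":-0.15},{"travel":[0,-0.08,-0.12],"twist":-0.25},{"travel":[0,-0.11,-0.165],"twist":-0.35},{"travel":[0,-0.14,-0.21],"twist":-0.45},{"travel":[0,-0.16,-0.255],"twist":-0.55},{"travel":[0,-0.178,-0.305],"twist":-0.65},{"travel":[0,-0.195,-0.355],"twist":-0.75},{"travel":[0,-0.21,-0.4],"twist":-0.84},{"travel":[0,-0.219,-0.428],"twist":-0.84}]'
python3 -m pendant '[{"travel":[0.04,0,0],"twist":0},{"travel":[0.1,0,0],"twist":0},{"travel":[0.16,0,0],"twist":0},{"travel":[0.2,0,0],"twist":0},{"travel":[0.22,0,0],"twist":0},{"travel":[0.22,0,0],"twist":0},{"travel":[0.22,0,0],"twist":0}]'
python3 - <<'E'
from h import *
j=.178+np.pi/2
go([.521,.1457,.05],j)
s,_=tool(); 
for n in('wrist','side','top'):
  im=ctrl.get_image(n); cv2.imwrite(f'pics/{n}3.png',im[:,:,::-1])
c=cam('wrist',s); h=np.array([.645,.168]);f=np.array([np.cos(.178),np.sin(.178)]);print(proj(c,[[*h,.063],[*(h-.052*f),.09+.007]]))
t=cv2.imread('pics/top3.png')[110:190,185:295]; a=cv2.resize(t,None,fx=3.6,fy=3.6)
t=cv2.imread('pics/side3.png')[180:310,170:330]; b=cv2.resize(t,None,fx=2.4,fy=2.4)
o=np.zeros((320,800,3),np.uint8); o[:a.shape[0],:a.shape[1]]=a; o[:b.shape[0],400:400+b.shape[1]]=b; cv2.imwrite('pics/m3.png',o)
E
```

```text
time: 4.95
position: [0.5189, 0.1486, 0.3274]
tool_rot: [1.073, 1.293, -1.077]
ft_force: [-0.2, 0.3, -2.6]
grip_width: 0.196
time: 5.82
position: [0.5191, 0.149, 0.1088]
tool_rot: [1.074, 1.291, -1.075]
ft_force: [-0.4, -0.2, -2.8]
grip_width: 0.196
t 5.83 pos [0.5191 0.149  0.1088] jaw yaw -1.3893 q7 -1.863 F [-0.4 -0.2 -2.8] g 0.196
down tilt [-1.7e-03  4.0e-04 -1.0e+00]
TRAVEL [0.0588 0.0013 0.0036] TWIST 0.0035
[[325.33772958  38.62989156]
 [325.58735737 119.74220242]]
```

View pics/wrist3.png

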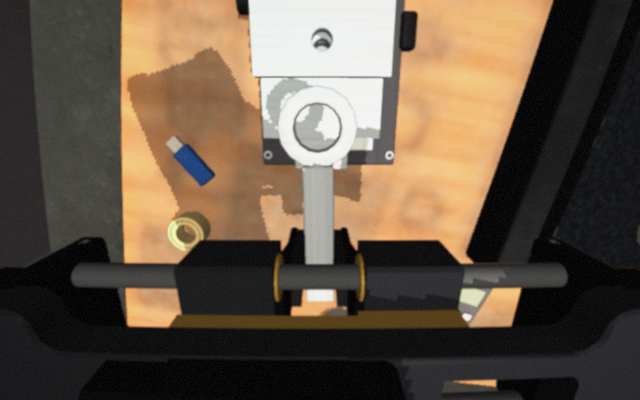

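View pics/m3.png

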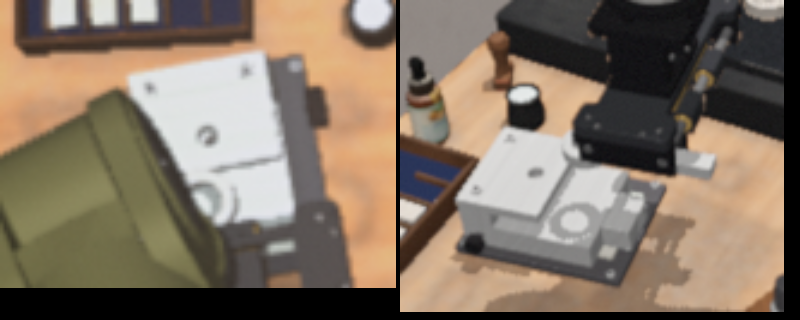

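In the wrist view the ear hole is at about (320,39) and the eye at (317,127). I'll refine both and measure the link's pitch and yaw in the hand.

Run:
```python
from h import *
np.set_printoptions(precision=4,suppress=True)
s,M=tool(); c=cam('wrist',s)
im=cv2.imread('pics/wrist3.png'); g=cv2.cvtColor(im,cv2.COLOR_BGR2GRAY)
cv2.imwrite('pics/z3.png',np.hstack([cv2.resize(g[20:60,300:345],None,fx=8,fy=8,interpolation=cv2.INTER_CUBIC),cv2.resize(g[80:180,265:370],None,fx=3.2,fy=3.2,interpolation=cv2.INTER_CUBIC)]))
# corners of ear front edge, eye outer width rows
for y in (60,65,70): print('ear row',y,np.where(np.abs(np.diff(g[y,235:410].astype(int)))>40)[0]+235)
for y in (110,127,140,185,220): print('row',y,np.where(np.abs(np.diff(g[y,260:375].astype(int)))>25)[0]+260)
for x in (260,290,350,385):print('col',x,np.where(np.abs(np.diff(g[50:110,x].astype(int)))>40)[0]+50)
print('hole z.063',onz(c,[(320.5,39)],.063))
```

```text
ear row 60 [250 251 391 392 400]
ear row 65 [391 392]
ear row 70 [251 391 392 399]
row 110 [260 261 262 267 298 299 301 308 322 332 334 335]
row 127 [262 291 292 294 295 338 339 341 342]
row 140 [261 278 279 280 295 296 299 337 338 371 372 373]
row 185 []
row 220 [263]
col 260 [75 76]
col 290 [75 76]
col 350 [75 77]
col 385 [76 77]
hole z.063 [[0.6444 0.171  0.063 ]]
```

View pics/z3.png

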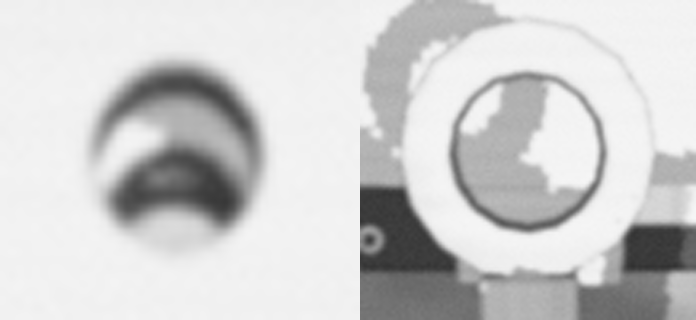

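Run:
```python
from h import *
np.set_printoptions(precision=4,suppress=True)
s,M=tool(); c=cam('wrist',s)
h=onz(c,[(321.4,39.1)],.063)[0]; print('hole',h)
e=onz(c,[(250.9,65),(391.9,65)],.063); print('ear edges',e,e.mean(0))
for y,x0 in((75.8,260),):
  a=onz(c,[(260,75.9),(385,76.9)],.063); d=a[1]-a[0]; print('front edge yaw',np.degrees(np.arctan2(-d[0],d[1]))%180, a)
o=ray(c,[(317,127)])[0]; print('cam',o,'eye z by size',o[2]-279*.044/78.75)
eye=onz(c,[(317.4,126.9)],s['position'][2]+.008)[0]; print('eye',eye,'eye in tool',M.T@(eye-s['position']), 'tcp-eye dist',np.linalg.norm((eye-s['position'])[:2]))
d=eye-s['position']; print('link yaw',np.arctan2(d[1],d[0]))
```

```text
hole [0.6444 0.1704 0.063 ]
ear edges [[0.62   0.215  0.063 ]
 [0.6375 0.12   0.063 ]] [0.6288 0.1675 0.063 ]
front edge yaw 10.03558528710056 [[0.6141 0.2079 0.063 ]
 [0.6292 0.1228 0.063 ]]
cam [0.5967 0.163  0.2703] eye z by size 0.11440022465872501
eye [0.5898 0.1628 0.117 ] eye in tool [-0.0081  0.0719 -0.001 ] tcp-eye dist 0.07194529210216631
link yaw 0.19467835662788752
```

```bash
python3 -m pendant '[{"travel":[0.02,0,0.001],"twist":0},{"travel":[0.045,0,0.002],"twist":0},{"travel":[0.058,0,0.002],"twist":0},{"travel":[0.063,0,0.002],"twist":0},{"travel":[0.063,0,0.002],"twist":0}]'
python3 -m pendant '[{"travel":[0.002,0,0],"twist":0},{"travel":[0.003,0,0],"twist":0},{"travel":[0.004,0,0],"twist":0}]'
```

```text
time: 6.6
position: [0.5196, 0.1471, 0.046]
tool_rot: [1.074, 1.291, -1.075]
ft_force: [0.6, -0.7, -1.6]
grip_width: 0.198
time: 6.98
position: [0.5198, 0.1471, 0.0423]
tool_rot: [1.075, 1.29, -1.075]
ft_force: [-0.9, -0.4, -1.5]
grip_width: 0.198
```

```bash
python3 -m pendant '[{"travel":[0.001,0,0],"twist":0},{"travel":[0.001,0,0],"twist":0}]'
python3 -m pendant '[{"travel":[0.001,0,0],"twist":0},{"travel":[0.001,0,0],"twist":0}]'
```

```text
time: 7.22
position: [0.5198, 0.1471, 0.0416]
tool_rot: [1.074, 1.29, -1.075]
ft_force: [-1.0, -0.1, 1.4]
grip_width: 0.197
time: 7.48
position: [0.5197, 0.1471, 0.0412]
tool_rot: [1.074, 1.29, -1.075]
ft_force: [-3.7, -0.7, 4.8]
grip_width: 0.202
```

Run:
```python
from h import *
s,_=tool(); 
for n in('wrist','side'):
  im=ctrl.get_image(n); cv2.imwrite(f'pics/{n}4.png',im[:,:,::-1])
a=cv2.resize(cv2.imread('pics/wrist4.png')[0:200,200:440],None,fx=1.6,fy=1.6)
b=cv2.resize(cv2.imread('pics/side4.png')[220:310,180:330],None,fx=2.6,fy=2.6)
o=np.zeros((320,800,3),np.uint8); o[:a.shape[0],:a.shape[1]]=a; o[:b.shape[0],400:400+b.shape[1]]=b; cv2.imwrite('pics/m4.png',o)
```

```text
(no output)
```

View pics/m4.png

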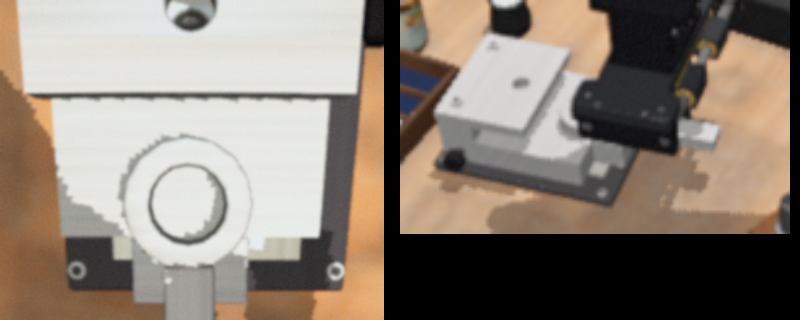

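The link lies on the bed: contact felt at TCP z 0.0417, which matches the expected height. In the crop the eye at (188,203) is nearly in line with the ear hole at (190,10). I'll check the offset and then push in.

Run:
```python
from h import *
np.set_printoptions(precision=4,suppress=True)
s,M=tool(); c=cam('wrist',s)
f=lambda p:(np.array(p,float)+.5)/1.6-.5+[200,0]
e=onz(c,[f((188.5,203))],.050)[0]; h0=np.array([.6445,.1695])
h=onz(c,[f((190,12))],.063)[0]; ed=onz(c,[f((27,95)),f((358,95))],.063); bd=onz(c,[f((66,237)),f((322,237))],.036)
u=np.array([np.cos(.177),np.sin(.177)]);v=np.array([-u[1],u[0]])
for n,p in (('eye',e),('hole',h),('ear mid',ed.mean(0)),('bed mid',bd.mean(0))): d=p[:2]-h0; print(n,p,'fork xy',d@u,d@v)
```

```text
eye [0.5905 0.161  0.05  ] fork xy -0.05467337499989326 0.0010989462703604965
hole [0.6417 0.1699 0.063 ] fork xy -0.002722460669021516 0.0008511172457941489
ear mid [0.6213 0.1654 0.063 ] fork xy -0.023584174531089918 3.0524758669546065e-05
bed mid [0.5783 0.1567 0.036 ] fork xy -0.06743462597700539 -0.0009211565379605755
```

```bash
python3 -m pendant '[{"travel":[-0.0005,0.006,0],"twist":0},{"travel":[-0.0005,0.014,0],"twist":0},{"travel":[-0.0005,0.022,0],"twist":0},{"travel":[-0.0005,0.03,0],"twist":0},{"travel":[-0.0005,0.036,0],"twist":0},{"travel":[-0.0005,0.036,0],"twist":0}]'
python3 -m pendant '[{"travel":[0,0.004,0],"twist":0},{"travel":[0,0.007,0],"twist":0},{"travel":[0,0.01,0],"twist":0},{"travel":[0,0.01,0],"twist":0}]'
```

```text
time: 8.32
position: [0.5564, 0.154, 0.0418]
tool_rot: [1.075, 1.289, -1.073]
ft_force: [-0.2, 0.2, 1.7]
grip_width: 0.198
time: 8.82
position: [0.5667, 0.156, 0.0418]
tool_rot: [1.076, 1.289, -1.073]
ft_force: [-2.1, -0.8, 2.3]
grip_width: 0.196
```

```bash
python3 -m pendant '[{"travel":[0,0.0015,0],"twist":0},{"travel":[0,0.003,0],"twist":0},{"travel":[0,0.004,0],"twist":0}]'
python3 -m pendant '[{"travel":[0,0.001,0],"twist":0},{"travel":[0,0.002,0],"twist":0}]'
```

```text
time: 9.2
position: [0.5707, 0.1567, 0.0418]
tool_rot: [1.076, 1.289, -1.073]
ft_force: [-3.6, -0.6, 3.6]
grip_width: 0.197
time: 9.45
position: [0.5726, 0.1571, 0.0418]
tool_rot: [1.076, 1.289, -1.073]
ft_force: [-3.8, -1.0, 3.9]
grip_width: 0.197
```

```bash
python3 -m pendant '[{"travel":[0,0.001,0],"twist":0},{"travel":[0,0.0015,0],"twist":0}]'
python3 -m pendant '[{"travel":[0,0.001,0],"twist":0},{"travel":[0,0.0015,0],"twist":0}]'
```

```text
time: 9.7
position: [0.5742, 0.1573, 0.0418]
tool_rot: [1.076, 1.289, -1.073]
ft_force: [-3.3, -0.4, 4.5]
grip_width: 0.198
time: 9.95
position: [0.5754, 0.1575, 0.0418]
tool_rot: [1.075, 1.289, -1.074]
ft_force: [-5.1, -0.3, 5.2]
grip_width: 0.196
```

```bash
python3 -m pendant '[{"travel":[0,0.001,0],"twist":0},{"travel":[0,0.001,0],"twist":0}]'
python3 -m pendant '[{"travel":[0,0.001,0],"twist":0},{"travel":[0,0.001,0],"twist":0}]'
```

```text
time: 10.2
position: [0.5754, 0.1576, 0.0418]
tool_rot: [1.074, 1.29, -1.075]
ft_force: [-6.7, -1.1, 6.3]
grip_width: 0.194
time: 10.45
position: [0.5754, 0.1575, 0.0418]
tool_rot: [1.072, 1.292, -1.077]
ft_force: [-6.7, -1.1, 7.8]
grip_width: 0.202
```

```bash
python3 -m pendant '[{"travel":[-0.0005,0.0015,0],"twist":0},{"travel":[-0.0005,0.003,0],"twist":0},{"travel":[-0.0005,0.003,0],"twist":0}]'
python3 - <<'E'
from h import *
np.set_printoptions(precision=4,suppress=True)
s,M=tool()
for n in('wrist','side','top'):
  im=ctrl.get_image(n); cv2.imwrite(f'pics/{n}5.png',im[:,:,::-1])
a=cv2.resize(cv2.imread('pics/wrist5.png')[0:200,220:420],None,fx=2,fy=2)
b=cv2.resize(cv2.imread('pics/side5.png')[210:310,180:330],None,fx=2.6,fy=2.6)
o=np.zeros((400,800,3),np.uint8); o[:a.shape[0],:a.shape[1]]=a; o[:b.shape[0],410:410+b.shape[1]]=b; cv2.imwrite('pics/m5.png',o)
d=s['position'][:2]-[.6445,.1695];u=np.array([np.cos(.177),np.sin(.177)]);print(d@u,d@[-u[1],u[0]],s['position'])
E
```

```text
time: 10.82
position: [0.5754, 0.1575, 0.0418]
tool_rot: [1.068, 1.295, -1.082]
ft_force: [-11.1, -1.8, 9.2]
grip_width: 0.199
-0.07008299696138864 0.0003821912568416053 [0.5754 0.1575 0.0418]
```

View pics/m5.png

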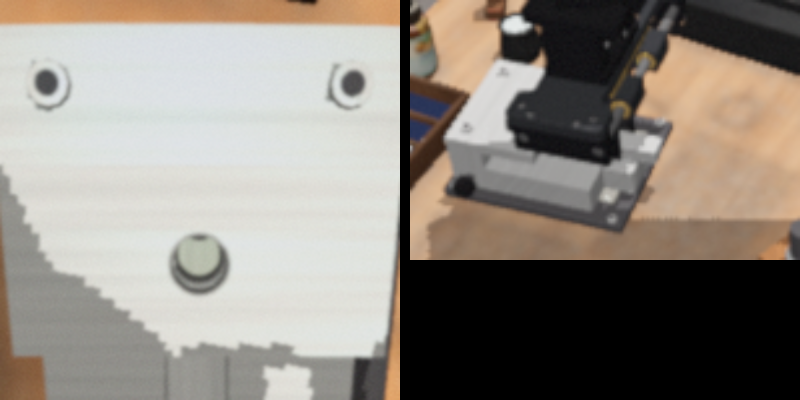

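The push has gone stiff: x stopped at 0.5754 while the force grew to 11 N. The ear hole in the crop at (199,264) shows the lower hole through it, so the eye isn't blocking it. I'll release, retreat, and refine the hole position from this near-overhead view.

```bash
python3 - <<'E'
from h import *
np.set_printoptions(precision=4,suppress=True)
s,M=tool(); c=cam('wrist',s); print('down',M[:,0])
im=cv2.imread('pics/wrist5.png',0); z=cv2.resize(im[110:155,295:345],None,fx=10,fy=10,interpolation=cv2.INTER_CUBIC); cv2.imwrite('pics/z5.png',z)
print(onz(c,[(319.2,131.6)],.063))
E
python3 -m pendant '[{"travel":[0,0,0],"twist":0},{"travel":[0,0,0],"twist":0},{"travel":[0,0,0],"twist":0},{"travel":[-0.01,0,0],"twist":0},{"travel":[-0.04,0,0],"twist":0},{"travel":[-0.08,0,0],"twist":0},{"travel":[-0.11,0,0],"twist":0},{"travel":[-0.11,0,0],"twist":0},{"travel":[-0.11,0,0],"twist":0}]' 0 60
python3 - <<'E'
from h import *
np.set_printoptions(precision=4,suppress=True)
s,M=tool(); c=cam('wrist',s); print('down',M[:,0],s['position'])
im=ctrl.get_image('wrist'); cv2.imwrite('pics/w6.png',im[:,:,::-1])
E
```

```text
down [-0.0094 -0.0033 -1.    ]
[[0.6448 0.1703 0.063 ]]
time: 12.1
position: [0.5763, 0.1577, 0.1515]
tool_rot: [1.068, 1.295, -1.083]
ft_force: [0.6, -0.7, -0.5]
grip_width: 0.501
down [-0.0096 -0.0037 -0.9999] [0.5763 0.1577 0.1515]
```

View pics/z5.png

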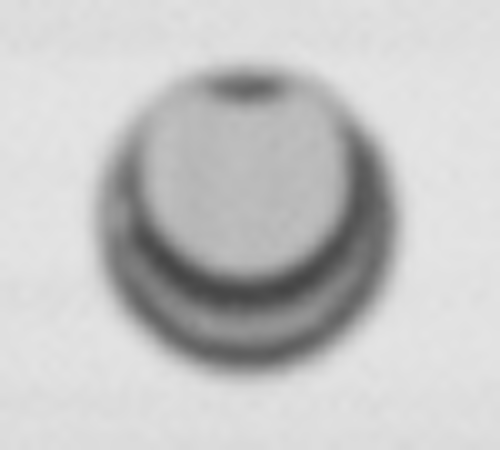

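View pics/w6.png

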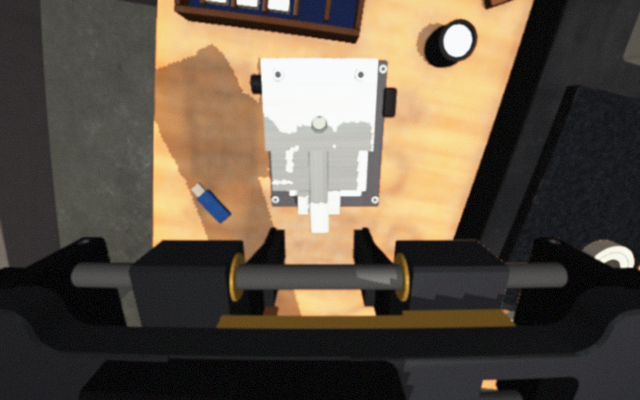

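Run:
```python
from h import *
np.set_printoptions(precision=4,suppress=True)
s,M=tool(); c=cam('wrist',s)
u=np.array([np.cos(.177),np.sin(.177)]);v=np.array([-u[1],u[0]]); h=np.array([.6447,.1702])
for n,p,z in(('tail',(319.3,232.2),.05),('hole',(319.5,124),.063)):
  q=onz(c,[p],z)[0][:2]; print(n,q,(q-h)@u,(q-h)@v)
go([.386,.2055,.20],-1.389)
```

```text
tail [0.5381 0.1501] -0.1084407097422734 -0.0009790808325809079
hole [0.6441 0.1696] -0.000693882427760063 -0.00044629953545875686
t 12.15 pos [0.5759 0.1575 0.1509] jaw yaw -1.3891 q7 -1.876 F [-0.2 -0.3 -0.5] g 0.499
down tilt [-0.0108 -0.0038 -0.9999]
TRAVEL [-0.0472 -0.1787 -0.0814] TWIST -0.0001
```

```bash
python3 -m pendant '[{"travel":[-0.02,-0.03,-0.013],"twist":0},{"travel":[-0.04,-0.07,-0.032],"twist":0},{"travel":[-0.047,-0.115,-0.052],"twist":0},{"travel":[-0.047,-0.155,-0.07],"twist":0},{"travel":[-0.047,-0.179,-0.081],"twist":0},{"travel":[-0.047,-0.179,-0.081],"twist":0},{"travel":[-0.047,-0.179,-0.081],"twist":0}]'
python3 - <<'E'
from h import *
np.set_printoptions(precision=4,suppress=True)
s,M=tool(); c=cam('wrist',s); print('down',M[:,0],s['position'])
im=ctrl.get_image('wrist'); cv2.imwrite('pics/w7.png',im[:,:,::-1])
print(proj(c,[[.386,.2055,.088],[.385,.205,.06]]))
E
```

```text
time: 13.02
position: [0.3863, 0.2045, 0.1994]
tool_rot: [1.067, 1.295, -1.084]
ft_force: [-0.1, 0.1, 0.2]
grip_width: 0.5
down [-0.0109 -0.0039 -0.9999] [0.3863 0.2045 0.1994]
[[317.8294 193.2467]
 [318.1799 187.0259]]
```

View pics/w7.png

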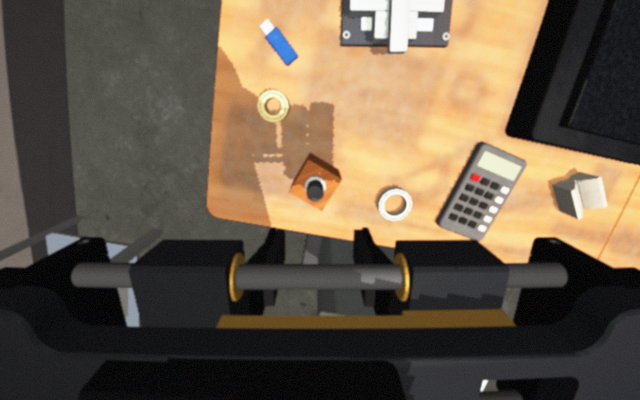

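Run:
```python
import cv2
im=cv2.imread('pics/w7.png'); cv2.imwrite('pics/z7.png',cv2.resize(im[145:220,280:350],None,fx=8,fy=8,interpolation=cv2.INTER_CUBIC))
```

```text
(no output)
```

View pics/z7.png

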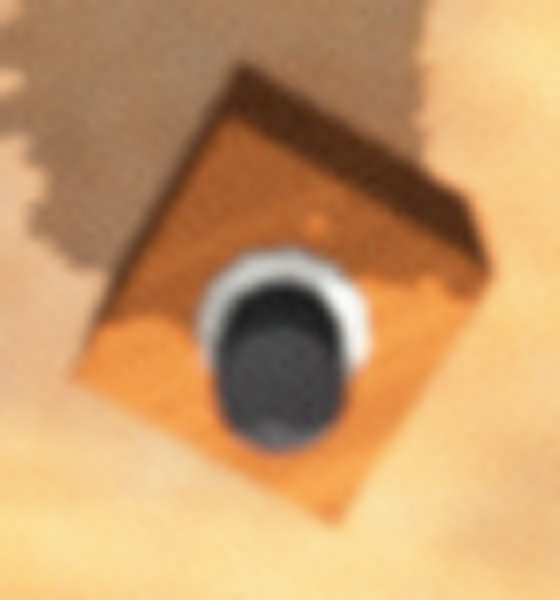

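The zoom shows the knob top centred at about (282,390) and the collar centred at about (284,330).

Run:
```python
from h import *
np.set_printoptions(precision=4,suppress=True)
s,M=tool(); c=cam('wrist',s)
k=onz(c,[(314.9,193.3)],.088)[0];q=onz(c,[(315.1,185.8)],.060)[0]; st=onz(c,[(75/8+279.56,380/8+144.56),(232/8+279.56,115/8+144.56),(490/8+279.56,275/8+144.56),(335/8+279.56,522/8+144.56)],.056); print(k,q,st.mean(0),s['position'])
p=(k+q)/2
go([p[0],p[1],.064],-1.389)
```

```text
[0.3855 0.2085 0.088 ] [0.3859 0.2087 0.06  ] [0.3853 0.2089 0.056 ] [0.3865 0.2045 0.1995]
t 13.07 pos [0.3865 0.2045 0.1995] jaw yaw -1.3901 q7 -1.835 F [ 0.4 -0.1  0.5] g 0.498
down tilt [-0.0113 -0.0033 -0.9999]
TRAVEL [ 0.1355  0.0016 -0.0044] TWIST -0.0011
```

```bash
python3 -m pendant '[{"travel":[0.03,0.002,-0.004],"twist":0},{"travel":[0.08,0.002,-0.004],"twist":0},{"travel":[0.115,0.002,-0.004],"twist":0},{"travel":[0.13,0.002,-0.004],"twist":0},{"travel":[0.1355,0.0016,-0.0044],"twist":0},{"travel":[0.1355,0.0016,-0.0044],"twist":0}]' 0 60
python3 - <<'E'
from h import *
go([.3857,.2086,.064],-1.389)
E
```

```text
time: 13.82
position: [0.3864, 0.209, 0.0645]
tool_rot: [1.069, 1.296, -1.084]
ft_force: [-0.4, 0.1, 0.4]
grip_width: 0.5
t 13.82 pos [0.3864 0.209  0.0645] jaw yaw -1.3904 q7 -1.998 F [-0.4  0.1  0.4] g 0.5
down tilt [-0.0107 -0.0026 -0.9999]
TRAVEL [ 0.0006 -0.0008  0.0003] TWIST -0.0014
```

```bash
python3 -m pendant '[{"travel":[0,0,0],"twist":0},{"travel":[0,0,0],"twist":0},{"travel":[0,0,0],"twist":0},{"travel":[0,0,0],"twist":0},{"travel":[0,0,0],"twist":0}]' -1 60
python3 -m pendant '[{"travel":[-0.005,0,0],"twist":0},{"travel":[-0.02,0,0],"twist":0},{"travel":[-0.05,0,0],"twist":0},{"travel":[-0.085,0,0],"twist":0},{"travel":[-0.1,0,0],"twist":0},{"travel":[-0.1,0,0],"twist":0}]'
python3 - <<'E'
from h import *
go([.6447,.1702,.165],-1.389)
im=ctrl.get_image('side'); cv2.imwrite('pics/s8.png',im[:,:,::-1])
im=ctrl.get_image('wrist'); cv2.imwrite('pics/w8.png',im[:,:,::-1])
a=cv2.resize(cv2.imread('pics/s8.png')[150:400,230:430],None,fx=2,fy=2); b=cv2.imread('pics/w8.png')[100:340,180:460]
o=np.zeros((500,690,3),np.uint8); o[:,:400]=a; o[:240,405:685]=b; cv2.imwrite('pics/m8.png',o)
E
```

```text
time: 14.45
position: [0.3867, 0.209, 0.0649]
tool_rot: [1.069, 1.295, -1.083]
ft_force: [-1.0, -0.8, 3.9]
grip_width: 0.195
time: 15.2
position: [0.3884, 0.2094, 0.1658]
tool_rot: [1.07, 1.293, -1.082]
ft_force: [-0.4, 0.4, -1.5]
grip_width: 0.189
t 15.2 pos [0.3884 0.2094 0.1658] jaw yaw -1.3907 q7 -1.873 F [-0.4  0.4 -1.5] g 0.189
down tilt [-0.0077 -0.0028 -1.    ]
TRAVEL [-0.0011  0.2451  0.0845] TWIST -0.0017
```

View pics/m8.png

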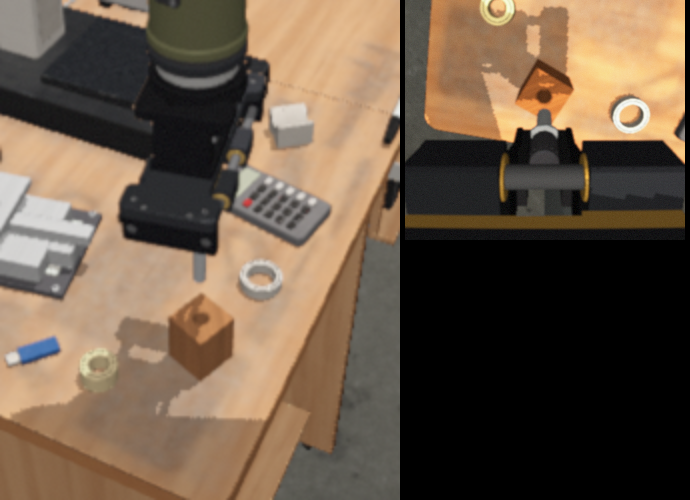

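The pin is out of the stand and upright in the hand. I'll carry it over the ear hole.

```bash
python3 -m pendant '[{"travel":[-0.01,0.03,0.01],"twist":0},{"travel":[-0.01,0.08,0.027],"twist":0},{"travel":[-0.01,0.13,0.045],"twist":0},{"travel":[-0.01,0.18,0.062],"twist":0},{"travel":[-0.006,0.22,0.076],"twist":0},{"travel":[-0.002,0.24,0.083],"twist":0},{"travel":[-0.001,0.245,0.0845],"twist":0},{"travel":[-0.001,0.245,0.0845],"twist":0},{"travel":[-0.001,0.245,0.0845],"twist":0}]'
python3 - <<'E'
from h import *
go([.6447,.1702,.165],-1.389)
s,M=tool(); c=cam('wrist',s)
for n in('wrist','side','top'):
  im=ctrl.get_image(n); cv2.imwrite(f'pics/{n}9.png',im[:,:,::-1])
print(proj(c,[[.6447,.1702,.063],s['position']+M@[.057,0,0],s['position']+M@[.009,0,0]]))
a=cv2.resize(cv2.imread('pics/wrist9.png')[140:260,260:380],None,fx=5,fy=5,interpolation=cv2.INTER_CUBIC); cv2.imwrite('pics/z9.png',a)
b=cv2.resize(cv2.imread('pics/side9.png')[170:310,150:330],None,fx=4,fy=4,interpolation=cv2.INTER_CUBIC); cv2.imwrite('pics/zs9.png',b)
E
```

```text
time: 16.42
position: [0.6422, 0.1704, 0.1623]
tool_rot: [1.067, 1.297, -1.084]
ft_force: [0.1, 0.4, -1.3]
grip_width: 0.192
t 16.43 pos [0.6422 0.1704 0.1623] jaw yaw -1.389 q7 -1.916 F [ 0.1  0.4 -1.3] g 0.192
down tilt [-0.0119 -0.0036 -0.9999]
TRAVEL [-0.0027  0.0024  0.0007] TWIST -0.0
[[319.65013858 194.16737908]
 [319.06942549 212.48940064]
 [319.04288012 236.91460942]]
```

View pics/z9.png

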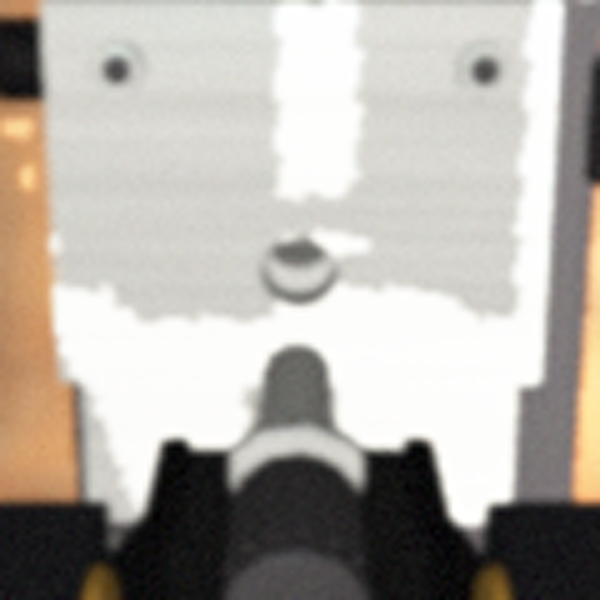

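View pics/zs9.png

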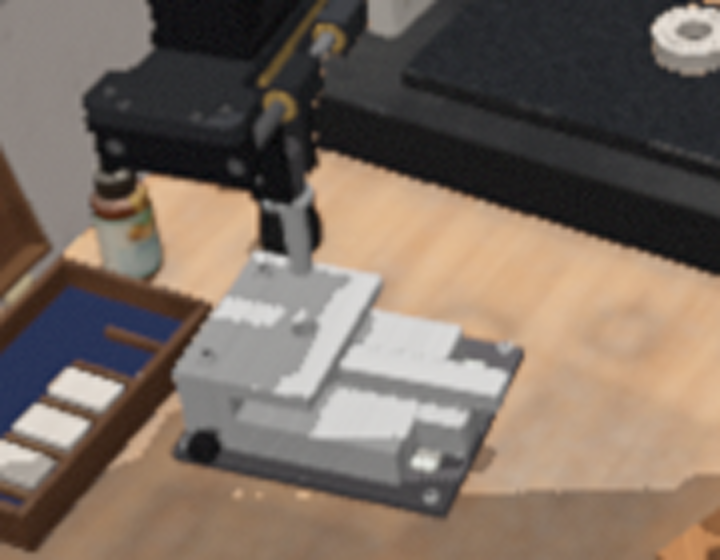

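In the wrist zoom the ear hole is at about (300,268) and the pin tip at about (297,380), which suggests the pin sits 1–3 mm behind the TCP. I'll go closer so that the tip-to-hole offset can be measured directly.

```bash
python3 -m pendant '[{"travel":[0.01,0.002,0.0003],"twist":0},{"travel":[0.022,0.004,0.0006],"twist":0},{"travel":[0.03,0.004,0.0006],"twist":0},{"travel":[0.03,0.004,0.0006],"twist":0},{"travel":[0.03,0.004,0.0006],"twist":0}]'
python3 - <<'E'
from h import *
go([.6447,.1702,.165],-1.389)
s,M=tool(); c=cam('wrist',s)
for n in('wrist','side','top'):
  im=ctrl.get_image(n); cv2.imwrite(f'pics/{n}10.png',im[:,:,::-1])
print(proj(c,[[.6447,.1702,.063],s['position']+M@[.057,0,0],s['position']+M@[.009,0,0]]))
print(proj(cam('side'),[[.6447,.1702,.063],s['position']+M@[.057,0,0],s['position']+M@[.009,0,0]]))
a=cv2.resize(cv2.imread('pics/wrist10.png')[170:250,275:365],None,fx=8,fy=8,interpolation=cv2.INTER_CUBIC); cv2.imwrite('pics/z10.png',a[:600])
b=cv2.resize(cv2.imread('pics/side10.png')[195:275,190:270],None,fx=7,fy=7,interpolation=cv2.INTER_CUBIC); cv2.imwrite('pics/zs10.png',b)
E
```

```text
time: 17.2
position: [0.6466, 0.1701, 0.1328]
tool_rot: [1.068, 1.295, -1.084]
ft_force: [0.2, 0.2, -0.5]
grip_width: 0.192
t 17.2 pos [0.6466 0.1701 0.1328] jaw yaw -1.3897 q7 -1.926 F [ 0.2  0.2 -0.5] g 0.192
down tilt [-0.0106 -0.0036 -0.9999]
TRAVEL [-0.0322 -0.0022 -0.0004] TWIST -0.0007
[[318.4529487  208.68932304]
 [319.06968606 212.48782114]
 [319.04312341 236.91263605]]
[[226.17288362 251.32086238]
 [224.98307091 246.60315193]
 [221.78849972 229.29698171]]
```

View pics/z10.png

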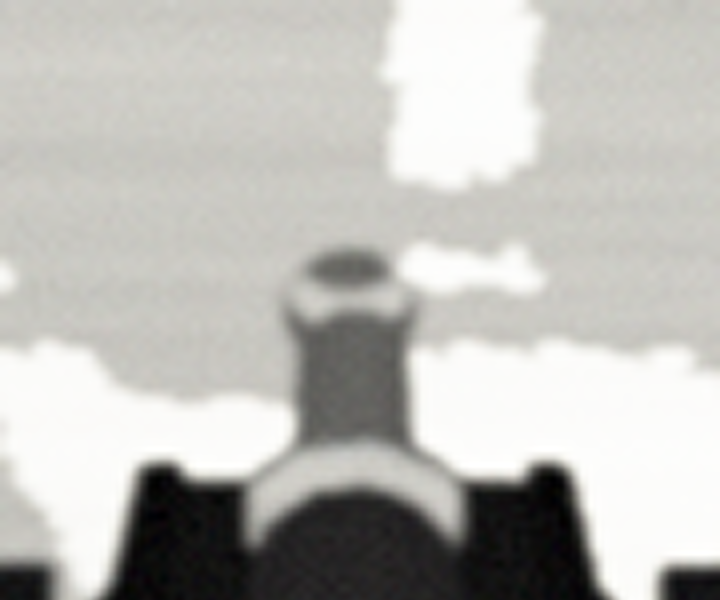

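View pics/zs10.png

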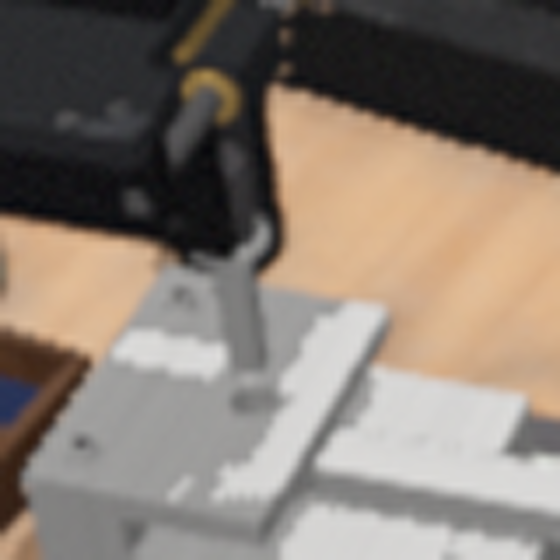

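Run:
```python
from h import *
np.set_printoptions(precision=4,suppress=True)
s,M=tool(); c=cam('wrist',s); p=s['position']
P=lambda *a:p+M@np.array(a)
z=lambda uv:(uv-[274.56,169.56])*8
print('fingertip',z(proj(c,[P(0,.0095,.015),P(0,.0095,.02),P(0,0,0),P(0,.0125,.015)])))
print('collar far edge',z(proj(c,[P(.009,.012,0),P(.005,.012,0),P(.009,.009,0)])),'knob',z(proj(c,[P(-.023,.009,0),P(.005,.009,0)])))
print('tip far edge',z(proj(c,[P(.057,.006,0),P(.057,.005,0)])))
h=onz(c,[(318.56,207.56)],.063)[0]; print('hole',h,'tool',M.T@(h-p))
cs=cam('side'); zz=lambda uv:(uv-[189.57,194.57])*7
for dy in (0,-.00275): print('side tip',dy,zz(proj(cs,[P(.057,dy,0),P(.057,dy-.006,0),P(.057,dy+.006,0),P(.057,dy,.006),P(.057,dy,-.006),P(.009,dy,0)])))
print('side hole',zz(proj(cs,[[.6447,.1702,.063],h])))
```

```text
fingertip [[547.7929 476.4011]
 [611.6805 476.4415]
 [355.8159 586.672 ]
 [548.8237 440.7631]]
collar far edge [[356.0652 404.2933]
 [356.0465 422.553 ]
 [356.0152 438.4176]] knob [[355.8296 615.9752]
 [355.9955 457.3123]]
tip far edge [[356.1598 288.5717]
 [356.1465 297.7705]]
hole [0.6458 0.1703 0.063 ] tool [ 0.0702 -0.0002 -0.0005]
side tip 0 [[247.1321 363.2454]
 [265.6312 366.6798]
 [228.681  359.8197]
 [255.4072 349.9578]
 [238.7836 376.6512]
 [224.8275 242.0719]]
side tip -0.00275 [[255.6049 364.8184]
 [274.1261 368.2567]
 [237.1318 361.3887]
 [263.8475 351.516 ]
 [247.2892 378.2392]
 [233.5333 243.6173]]
side hole [[256.2202 397.256 ]
 [252.9291 396.4395]]
```

Run:
```python
import cv2,numpy as np
g=cv2.imread('pics/wrist10.png',0)
print('col rows198-236', [(r,int(g[r,318]),int(g[r,319])) for r in range(198,236)])
for r in (204,206,208,216,219,222): print(r,list(map(int,g[r,306:332])))
s=cv2.imread('pics/side10.png',0)
for r in (236,240,243,245,246,247,248,250,251,252): print('side',r,list(map(int,s[r,216:236])))
```

```text
col rows198-236 [(198, 199, 203), (199, 198, 198), (200, 180, 184), (201, 141, 141), (202, 108, 111), (203, 98, 103), (204, 106, 107), (205, 127, 126), (206, 164, 165), (207, 184, 187), (208, 162, 165), (209, 123, 121), (210, 98, 102), (211, 100, 96), (212, 99, 103), (213, 100, 98), (214, 97, 99), (215, 101, 96), (216, 100, 98), (217, 98, 103), (218, 99, 101), (219, 98, 98), (220, 97, 97), (221, 97, 101), (222, 99, 99), (223, 100, 96), (224, 109, 114), (225, 146, 155), (226, 191, 188), (227, 201, 200), (228, 206, 200), (229, 196, 191), (230, 159, 147), (231, 92, 81), (232, 41, 40), (233, 34, 36), (234, 35, 38), (235, 37, 35)]
204 [202, 202, 202, 200, 196, 189, 177, 158, 131, 115, 110, 106, 106, 107, 105, 110, 125, 155, 195, 231, 244, 250, 251, 252, 252, 252]
206 [197, 196, 195, 189, 183, 188, 197, 199, 193, 181, 172, 165, 164, 165, 172, 181, 191, 197, 200, 192, 188, 200, 219, 228, 230, 226]
208 [196, 197, 195, 188, 163, 159, 179, 194, 203, 195, 183, 169, 162, 165, 166, 173, 184, 194, 189, 166, 154, 173, 192, 200, 200, 200]
216 [195, 197, 199, 200, 193, 173, 133, 100, 93, 95, 93, 100,
[... 714 characters left out ...]
 138, 155, 157, 156, 162, 200, 212, 213]
side 246 [214, 214, 214, 216, 215, 212, 172, 129, 124, 122, 116, 110, 140, 156, 156, 160, 186, 207, 212, 212]
side 247 [213, 214, 214, 214, 212, 196, 164, 135, 127, 125, 123, 123, 147, 157, 161, 187, 207, 211, 212, 213]
side 248 [187, 188, 190, 204, 195, 170, 156, 143, 150, 156, 152, 149, 155, 159, 186, 207, 212, 211, 211, 214]
side 250 [157, 156, 155, 157, 157, 157, 156, 149, 141, 145, 142, 140, 139, 159, 200, 211, 211, 212, 214, 215]
side 251 [158, 156, 156, 157, 156, 157, 152, 131, 119, 123, 127, 127, 126, 143, 176, 188, 205, 213, 214, 215]
side 252 [156, 156, 157, 157, 156, 156, 147, 118, 112, 121, 126, 127, 126, 134, 158, 188, 207, 214, 215, 214]
```

Comparing tip and hole in the same view at nearly equal depth leaves an offset of 0–0.8 mm along fork x and about 0.3 mm sideways. The side view gives about 0 too, so I'll feel my way down.

```bash
python3 -m pendant '[{"travel":[0.005,0.0005,0],"twist":0},{"travel":[0.01,0.0005,-0.0002],"twist":0},{"travel":[0.01,0.0005,-0.0002],"twist":0}]'
python3 -m pendant '[{"travel":[0.0015,0,0],"twist":0},{"travel":[0.003,0,0],"twist":0},{"travel":[0.003,0,0],"twist":0}]'
```

```text
time: 17.73
position: [0.6466, 0.1702, 0.1224]
tool_rot: [1.067, 1.296, -1.084]
ft_force: [0.8, -1.0, -0.8]
grip_width: 0.195
time: 18.1
position: [0.6465, 0.1702, 0.1192]
tool_rot: [1.067, 1.296, -1.084]
ft_force: [0.3, 0.1, -1.1]
grip_width: 0.188
```

```bash
python3 -m pendant '[{"travel":[0.001,0,0],"twist":0},{"travel":[0.002,0,0],"twist":0}]'
python3 -m pendant '[{"travel":[0.001,0,0],"twist":0},{"travel":[0.002,0,0],"twist":0}]'
```

```text
time: 18.35
position: [0.6466, 0.1701, 0.1172]
tool_rot: [1.067, 1.296, -1.084]
ft_force: [-0.5, -0.7, -0.7]
grip_width: 0.193
time: 18.6
position: [0.6465, 0.1702, 0.1152]
tool_rot: [1.067, 1.296, -1.084]
ft_force: [0.6, 0.2, -1.5]
grip_width: 0.189
```

```bash
python3 -m pendant '[{"travel":[0.001,0,0],"twist":0},{"travel":[0.002,0,0],"twist":0},{"travel":[0.003,0,0],"twist":0}]'
python3 -m pendant '[{"travel":[0.001,0,0],"twist":0},{"travel":[0.002,0,0],"twist":0},{"travel":[0.003,0,0],"twist":0}]'
```

```text
time: 18.98
position: [0.6465, 0.1701, 0.1121]
tool_rot: [1.067, 1.296, -1.084]
ft_force: [0.3, 0.2, -1.9]
grip_width: 0.19
time: 19.35
position: [0.6464, 0.1701, 0.109]
tool_rot: [1.067, 1.296, -1.084]
ft_force: [0.7, -0.1, -0.9]
grip_width: 0.188
```

```bash
python3 -m pendant '[{"travel":[0.0015,0,0],"twist":0},{"travel":[0.003,0,0],"twist":0},{"travel":[0.004,0,0],"twist":0}]'
python3 -m pendant '[{"travel":[0.0015,0,0],"twist":0},{"travel":[0.003,0,0],"twist":0},{"travel":[0.004,0,0],"twist":0}]'
```

```text
time: 19.73
position: [0.6464, 0.17, 0.1049]
tool_rot: [1.067, 1.296, -1.085]
ft_force: [1.2, -0.2, -1.6]
grip_width: 0.192
time: 20.1
position: [0.6463, 0.17, 0.1007]
tool_rot: [1.067, 1.296, -1.085]
ft_force: [0.5, 0.2, -1.2]
grip_width: 0.192
```

```bash
python3 -m pendant '[{"travel":[0.0015,0,0],"twist":0},{"travel":[0.003,0,0],"twist":0},{"travel":[0.005,0,0],"twist":0}]'
python3 -m pendant '[{"travel":[0.001,0,0],"twist":0},{"travel":[0.002,0,0],"twist":0},{"travel":[0.003,0,0],"twist":0}]'
python3 -m pendant '[{"travel":[0.001,0,0],"twist":0},{"travel":[0.002,0,0],"twist":0},{"travel":[0.003,0,0],"twist":0}]'
```

```text
time: 20.48
position: [0.6463, 0.17, 0.0957]
tool_rot: [1.067, 1.296, -1.085]
ft_force: [-0.8, 0.2, -1.2]
grip_width: 0.192
time: 20.85
position: [0.6463, 0.17, 0.0926]
tool_rot: [1.067, 1.296, -1.085]
ft_force: [-0.4, -0.0, -1.0]
grip_width: 0.19
time: 21.22
position: [0.6462, 0.17, 0.0896]
tool_rot: [1.067, 1.296, -1.084]
ft_force: [0.1, 1.1, -1.3]
grip_width: 0.187
```

```bash
python3 -m pendant '[{"travel":[0.001,0,0],"twist":0},{"travel":[0.002,0,0],"twist":0},{"travel":[0.003,0,0],"twist":0}]'
python3 -m pendant '[{"travel":[0.001,0,0],"twist":0},{"travel":[0.002,0,0],"twist":0},{"travel":[0.003,0,0],"twist":0}]'
python3 -m pendant '[{"travel":[0.001,0,0],"twist":0},{"travel":[0.002,0,0],"twist":0},{"travel":[0.003,0,0],"twist":0}]'
```

```text
time: 21.6
position: [0.6462, 0.17, 0.0865]
tool_rot: [1.067, 1.296, -1.085]
ft_force: [-0.5, 0.8, -0.9]
grip_width: 0.197
time: 21.98
position: [0.6461, 0.17, 0.0834]
tool_rot: [1.067, 1.296, -1.085]
ft_force: [-1.2, -0.1, -0.4]
grip_width: 0.191
time: 22.35
position: [0.646, 0.17, 0.0803]
tool_rot: [1.067, 1.296, -1.085]
ft_force: [-1.1, -1.0, -1.0]
grip_width: 0.19
```

```bash
python3 -m pendant '[{"travel":[0.001,0,0],"twist":0},{"travel":[0.002,0,0],"twist":0},{"travel":[0.003,0,0],"twist":0}]'
python3 -m pendant '[{"travel":[0.001,0,0],"twist":0},{"travel":[0.002,0,0],"twist":0},{"travel":[0.003,0,0],"twist":0}]'
```

```text
time: 22.72
position: [0.646, 0.1699, 0.0773]
tool_rot: [1.067, 1.296, -1.085]
ft_force: [-0.5, 0.2, -0.6]
grip_width: 0.191
time: 23.1
position: [0.6459, 0.17, 0.0742]
tool_rot: [1.067, 1.296, -1.085]
ft_force: [-0.7, 0.2, -0.2]
grip_width: 0.189
```

```bash
python3 -m pendant '[{"travel":[0.001,0,0],"twist":0},{"travel":[0.002,0,0],"twist":0},{"travel":[0.002,0,0],"twist":0}]'
python3 -m pendant '[{"travel":[0.001,0,0],"twist":0},{"travel":[0.002,0,0],"twist":0},{"travel":[0.002,0,0],"twist":0}]'
```

```text
time: 23.48
position: [0.6459, 0.1699, 0.0721]
tool_rot: [1.067, 1.296, -1.085]
ft_force: [-1.6, 1.4, -1.0]
grip_width: 0.192
time: 23.85
position: [0.646, 0.17, 0.072]
tool_rot: [1.067, 1.295, -1.085]
ft_force: [-3.9, -1.5, 8.4]
grip_width: 0.189
```

A firm stop at TCP z 0.0720, which is where home was expected, but I felt no detent on the way. I'll look.

Run:
```python
from h import *
s,M=tool(); c=cam('wrist',s); cs=cam('side'); print(s['position'],s['ft_force'])
for n in('wrist','side'):
  im=ctrl.get_image(n); cv2.imwrite(f'pics/{n}11.png',im[:,:,::-1])
a=cv2.resize(cv2.imread('pics/wrist11.png')[180:250,270:370],None,fx=4,fy=4,interpolation=cv2.INTER_CUBIC)
b=cv2.resize(cv2.imread('pics/side11.png')[210:280,190:270],None,fx=5,fy=5,interpolation=cv2.INTER_CUBIC)
o=np.zeros((360,800,3),np.uint8); o[:280,:400]=a; o[:350,400:]=b; cv2.imwrite('pics/m11.png',o)
```

```text
[0.64599062 0.16998387 0.07195516] [-3.86472352 -1.49425399  8.35147397]
```

View pics/m11.png

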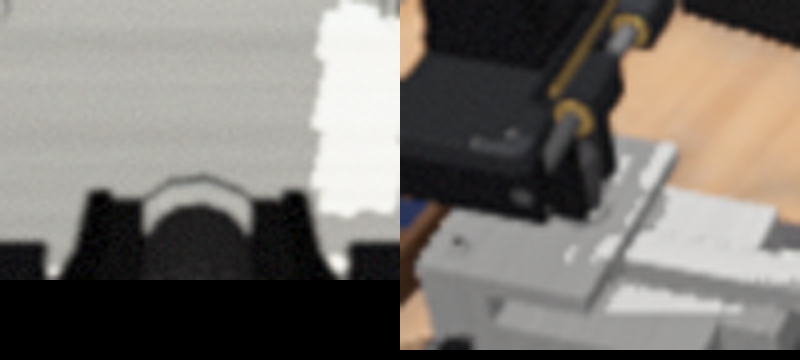

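The collar looks to be on or just above the ear. I'll push a little harder to see whether it yields.

```bash
python3 -m pendant '[{"travel":[0.002,0,0],"twist":0},{"travel":[0.003,0,0],"twist":0},{"travel":[0.003,0,0],"twist":0}]'
```

```text
time: 24.32
position: [0.646, 0.17, 0.0719]
tool_rot: [1.066, 1.294, -1.085]
ft_force: [-6.2, -2.3, 13.8]
grip_width: 0.191
```

```bash
python3 -m pendant '[{"travel":[0.003,0,0],"twist":0},{"travel":[0.004,0,0],"twist":0},{"travel":[0.0045,0,0],"twist":0},{"travel":[0.0045,0,0],"twist":0}]'
```

```text
time: 24.82
position: [0.6461, 0.17, 0.0718]
tool_rot: [1.066, 1.292, -1.085]
ft_force: [-9.3, -4.1, 20.6]
grip_width: 0.194
```

The stop is solid at 20 N and TCP z 0.0718. With the grip height that puts the collar underside at 63 mm, so it's home. I'll release, rise and look.

```bash
python3 -m pendant '[{"travel":[-0.0005,0,0],"twist":0},{"travel":[-0.0005,0,0],"twist":0},{"travel":[-0.0005,0,0],"twist":0},{"travel":[-0.0005,0,0],"twist":0},{"travel":[-0.01,0,0],"twist":0},{"travel":[-0.04,0,0],"twist":0},{"travel":[-0.07,-0.03,0],"twist":0},{"travel":[-0.09,-0.06,0],"twist":0},{"travel":[-0.09,-0.06,0],"twist":0},{"travel":[-0.09,-0.06,0],"twist":0}]' 0 60
python3 - <<'E'
from h import *
np.set_printoptions(precision=4,suppress=True)
s,M=tool(); c=cam('wrist',s); cs=cam('side'); print(s['position'],s['ft_force'],M[:,0])
for n in('wrist','side'):
  im=ctrl.get_image(n); cv2.imwrite(f'pics/{n}12.png',im[:,:,::-1])
h=[.6450,.1703]
P=[[*h,.091+.004],[*h,.067],[*h,.063]]
print(proj(c,P),proj(cs,P))
a=cv2.resize(cv2.imread('pics/wrist12.png')[50:230,240:400],None,fx=2.5,fy=2.5,interpolation=cv2.INTER_CUBIC)
b=cv2.resize(cv2.imread('pics/side12.png')[200:290,190:270],None,fx=5,fy=5,interpolation=cv2.INTER_CUBIC)
o=np.zeros((450,800,3),np.uint8); o[:450,:400]=a; o[:450,400:]=b; cv2.imwrite('pics/m12.png',o)
E
```

```text
time: 26.08
position: [0.5885, 0.1595, 0.1625]
tool_rot: [1.066, 1.291, -1.085]
ft_force: [0.0, -0.2, -0.1]
grip_width: 0.497
[0.5885 0.1595 0.1625] [ 0.0138 -0.2029 -0.0867] [-0.0086 -0.0075 -0.9999]
[[318.1036 140.3141]
 [318.036  137.1884]
 [318.0275 136.7955]] [[224.1202 240.0657]
 [225.7927 249.926 ]
 [226.0272 251.3081]]
```

View pics/m12.png

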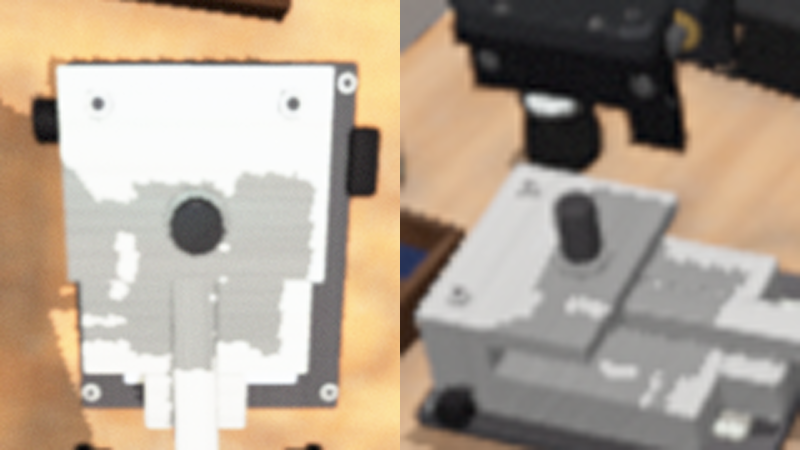

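The pin stands upright. The knob top in the side crop is at (575,203) against a predicted (572,202) for the home height, and the wrist view matches as well. Since I felt no detent, I'll press the knob from above with shut fingers to confirm it's seated.

```bash
python3 - <<'E'
from h import *
go([.645,.1703,.12],-1.389); go([.645,.1703,.099],-1.389)
E
python3 -m pendant '[{"travel":[0,0.02,0],"twist":0},{"travel":[0,0.045,0],"twist":0},{"travel":[0.005,0.057,0],"twist":0},{"travel":[0.005,0.057,0],"twist":0},{"travel":[0.005,0.057,0],"twist":0},{"travel":[0.005,0.057,0],"twist":0}]' -1 60
python3 - <<'E'
from h import *
go([.645,.1703,.098],-1.389)
E
```

```text
t 26.18 pos [0.5883 0.1596 0.1616] jaw yaw -1.3906 q7 -1.904 F [-0.   0.7  0.4] g 0.5
down tilt [-0.0103 -0.0071 -0.9999]
TRAVEL [ 0.041   0.0582 -0.0006] TWIST -0.0016
t 26.18 pos [0.5883 0.1596 0.1616] jaw yaw -1.3906 q7 -1.904 F [-0.   0.7  0.4] g 0.5
down tilt [-0.0103 -0.0071 -0.9999]
TRAVEL [ 0.062   0.0584 -0.0007] TWIST -0.0016
time: 26.92
position: [0.6438, 0.1697, 0.1563]
tool_rot: [1.065, 1.292, -1.086]
ft_force: [0.5, 0.3, 0.3]
grip_width: 0.014
t 26.93 pos [0.6438 0.1697 0.1563] jaw yaw -1.3903 q7 -1.922 F [0.5 0.3 0.3] g 0.014
down tilt [-0.0103 -0.0074 -0.9999]
TRAVEL [ 0.0582  0.0019 -0.0007] TWIST -0.0013
```

```bash
python3 -m pendant '[{"travel":[0.02,0.001,-0.0005],"twist":0},{"travel":[0.042,0.0015,-0.0005],"twist":0},{"travel":[0.052,0.0015,-0.0005],"twist":0},{"travel":[0.057,0.002,-0.0005],"twist":0},{"travel":[0.057,0.002,-0.0005],"twist":0}]'
python3 -m pendant '[{"travel":[0.001,0,0],"twist":0},{"travel":[0.002,0,0],"twist":0},{"travel":[0.002,0,0],"twist":0}]'
python3 -m pendant '[{"travel":[0.001,0,0],"twist":0},{"travel":[0.002,0,0],"twist":0},{"travel":[0.002,0,0],"twist":0}]'
```

```text
time: 27.55
position: [0.6451, 0.1702, 0.0989]
tool_rot: [1.065, 1.293, -1.086]
ft_force: [0.5, 1.5, 0.3]
grip_width: 0.005
time: 27.92
position: [0.6451, 0.1703, 0.0971]
tool_rot: [1.065, 1.293, -1.086]
ft_force: [-0.1, 0.5, 0.1]
grip_width: 0.004
time: 28.3
position: [0.6453, 0.1703, 0.0956]
tool_rot: [1.066, 1.292, -1.086]
ft_force: [-0.9, -0.8, 2.5]
grip_width: 0.005
```

```bash
python3 -m pendant '[{"travel":[0.002,0,0],"twist":0},{"travel":[0.003,0,0],"twist":0},{"travel":[0.004,0,0],"twist":0},{"travel":[0.004,0,0],"twist":0}]'
python3 -m pendant '[{"travel":[-0.02,0,0],"twist":0},{"travel":[-0.06,-0.02,0],"twist":0},{"travel":[-0.08,-0.07,0],"twist":0},{"travel":[-0.08,-0.12,0],"twist":0},{"travel":[-0.08,-0.14,0],"twist":0},{"travel":[-0.08,-0.14,0],"twist":0}]'
python3 - <<'E'
from h import *
for n in('top','wrist','side'):
  im=ctrl.get_image(n); cv2.imwrite(f'pics/{n}13.png',im[:,:,::-1])
a=cv2.resize(cv2.imread('pics/wrist13.png')[0:180,220:420],None,fx=2,fy=2,interpolation=cv2.INTER_CUBIC)
b=cv2.resize(cv2.imread('pics/side13.png')[200:290,180:270],None,fx=4.4,fy=4.4,interpolation=cv2.INTER_CUBIC)
o=np.zeros((400,800,3),np.uint8); o[:360,:400]=a; o[:396,404:]=b[:,:396]; cv2.imwrite('pics/m13.png',o)
s,M=tool(); c=cam('wrist',s); print(s['position'],s['ft_force'])
u=np.array([np.cos(.177),np.sin(.177)]); print(proj(c,[[.645,.1703,.095],[*(np.array([.645,.1703])-.11*u),.05]]))
E
```

```text
time: 28.8
position: [0.6456, 0.1705, 0.0954]
tool_rot: [1.066, 1.29, -1.085]
ft_force: [-6.4, -2.9, 18.3]
grip_width: 0.007
time: 29.55
position: [0.5077, 0.1455, 0.1769]
tool_rot: [1.065, 1.288, -1.086]
ft_force: [0.3, -0.1, 0.3]
grip_width: 0.002
[0.50950334 0.14600414 0.17682696] [-0.12049328 -0.80106176  0.44847211]
[[319.13229455  34.67010866]
 [318.4133399  163.72711611]]
```

View pics/m13.png

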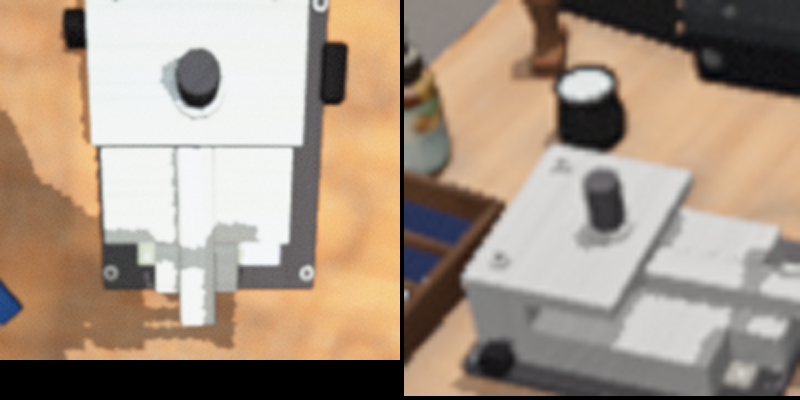

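Pressed from above with 18 N, the knob top held at 95.4 mm (home is 95.0). The wrist crop shows the link's tail at (196,325), about 1 mm from its home position. The pin is upright and seated and the gripper is clear, so I'll hand in.

```bash
python3 -c "
from bench import ctrl; print(ctrl.close_job())"
```

```text
the job is handed in; nothing more can be done
None
```

The test link is mounted in the fork and the pin is pushed home through both ears. I handed the job in at about 30 s of the 72 s, with the gripper clear of everything. No verdict is reported, so what follows comes from my own checks.

- **Link:** I slid the eye along the bed until the push went stiff, at about 11 N. My last picture puts the link's tail within about 1 mm of its home position. An earlier picture suggested about 2 mm, still inside the 3 mm limit.
- **Pin:** I lined it up with the hole using the wrist and side views and lowered it until it stopped, at about 20 N. Pressed from above with 18 N after release, its top held at 95.4 mm against 95.0 mm for fully seated. It looks upright in both views.
- **Forces:** The highest wrist force I read was about 23 N, well under the 50 N limit.
- **Bystanders:** I did not go near the calculator, USB stick or V block. I did not measure their positions at the end.

**One disagreement:** I did not feel the sprung ball's 5–15 N resistance on the way down. The firm stop, the height check and the pictures all say the pin is fully seated.

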